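# Walk a riser block round and square it up to the alignment fence

### The job

Square the heavy black riser block up to the red fence, pushing it with the fingertips only, for it is too wide to grip. First walk it round on the spot, nudging one corner and then another so that its middle stays within 4 cm of where it stood, until one of its long bright sides (either will do) is parallel with the fence and still clear of it; only then slide it up until that side lies flat against the fence along its whole length, and never let a corner strike the fence while the block is askew. Do not lift or tip the block, and leave the objective, the post, the positioner and the wire stripper where they are.

Things in the scene. Friction and masses are not known exactly. Their poses are not given: they have to be found in the camera images.
- riser: The block to be turned: solid black aluminium, 100 mm along its x, 140 mm along its y, 32 mm high, nominally 1.2 kg (15 % either way), flat on the table and free to slide (about 5 to 10 N to push it level; it stops as soon as the push stops). Its two long sides (its +x and -x faces, 50 mm from the middle) are ground bright, the ends (+y and -y, 70 mm from the middle) are black; the top shows bolt holes, flush. Origin: middle of the underside; z up.
- fence: Fixed red straight fence bolted to the table, seen beyond the block from the robot: a bar 340 mm long, 16 mm thick, 25 mm high, with two bolted feet behind it. Origin: at table height in the middle of its working face. Its y runs along the fence, its x points from the working face into the bar, away from the block, so the block stands at negative x. With the block flat on the fence its middle is at x = -50 mm in the fence's frame.
- objective: Bystander, loose: brass microscope objective standing upright, 33 mm in diameter, 43 mm high. Origin: middle of the underside. Leave it alone.
- post: Bystander, loose: steel post, 13 mm in diameter on a 32 mm round foot, 58 mm high in all. Origin: middle of the underside. Leave it alone.
- positioner: Bystander, loose: small black probe positioner with aluminium knobs on a steel base 46 by 40 mm, 53 mm high, about 55 mm over its knobs. Origin: middle of the underside. Leave it alone.
- stripper: Bystander, loose: wire stripper with yellow handles lying flat, 160 mm long (its x), 56 mm wide, 15 mm high. Origin: about its middle, at table height. Leave it alone.

How it is judged:
On the way:
1. the block is turned until a long side is parallel with the fence (within 0.15 rad), still clear of it by 10 mm or more and its middle within 40 mm of where it stood (angle between the y axis of riser and the y axis of fence, either way round below 0.15 rad and x of riser in the frame of fence below -0.06 m and distance of riser from where it was at the start of the episode below 0.04 m), for 0.2 s.
At the end, for the whole second after the job is handed in: The block stands still, flat on the table, a long side flat against the fence (within 0.025 rad, gap under 3 mm at its middle) with the whole of that side on the fence (middle within 100 mm of the fence's middle); the four bystanders are within 15 mm of where they stood (angle between the y axis of riser and the y axis of fence, either way round below 0.025 rad and x of riser in the frame of fence between -0.053 and -0.046 m and y of riser in the frame of fence between -0.1 and 0.1 m and height (world z) of riser below 0.005 m and angle between riser's own z axis and vertical below 0.03 rad and linear speed of riser below 0.005 m/s and distance of each of objective, post, positioner, stripper from where it was at the start of the episode below 0.015 m); the robot touches nothing.
It fails at once if the block touches the fence while still more than 0.2 rad askew (contact force between riser and fence above 1 N and angle between the y axis of riser and the y axis of fence, either way round above 0.2 rad).
It fails at once if the block's middle strays more than 80 mm from where it stood while still more than 0.2 rad askew (distance of riser from where it was at the start of the episode above 0.08 m and angle between the y axis of riser and the y axis of fence, either way round above 0.2 rad).
It fails at once if the block is lifted or tipped (height (world z) of riser above 0.01 m or angle between riser's own z axis and vertical above 0.12 rad).
It fails at once if a bystander is moved, lifted or knocked over (distance of any of objective, post, positioner, stripper from where it was at the start of the episode above 0.015 m or angle between any of objective, post's own z axis and vertical above 0.4 rad).
It also fails if it takes over 54 s, if anything falls off the work surface, if the arm or the gripper's body presses on something with over 40 N, if the wrist force passes 120 N, or if a joint passes its speed limit or range.

### The arm

A 7-joint arm with a two-finger parallel gripper is mounted at the origin on the work surface. World frame = base frame: x ahead of the robot, y to its left, z up, the work surface at z = 0. Lengths are in m, angles in rad, forces in N, time in s.
With the tool pointing down it reaches from about 0.35 to 0.9 m from the base axis. Payload 8.1 kg.
Tool frame: the origin (TCP) lies midway between the tips of the shut fingers; the grasp point (between the pads) lies 19 mm behind it; z points along the fingers, y is the direction in which the jaws open and shut (so a half turn about z gives the same grasp; the last joint's range is limited). The gripper opens to 92 mm and grips with 3 to 60 N. Pads are 19 mm wide; open, the fingers measure 130 mm over their backs; the gripper's body (75 mm by 190 mm) begins 47 mm behind the grasp point.
Start: joints at [-1.223, 0.434, 0.025, 1.573, -0.012, 1.134, -0.075], TCP at [0.272, 0.563, 0.191] pointing down, gripper open.
Joint ranges: [-2.62, 2.62], [-0.44, 2.09], [-1.27, 1.32], [0.08, 2.57], [-1.32, 4.46], [0.12, 2], [-2.74, 2.74]. Speed limits (rad/s): [2.22, 2.22, 3.01, 3.01, 3.14, 3.14, 3.14].

### API

Orientations are given as a unit quaternion [x, y, z, w].
In Python, from cell import manip gives the robot as it stands.
- The arm moves only by the tool move_arm, never from a script. Its argument "deltas" is a list of rows, each a list of 7 numbers: the gripper command: -1 is fully open, 1 is shut, values between are in proportion, then the shift along the tool's x, y, z in units of 0.75 m (1.0 is 0.75 m), then the turn, a rotation vector about the tool's x, y, z in units of 30 degrees (1.0 is 30 degrees). A call has 1 to 12 rows; each row is the pose to reach, as a shift and turn from the pose commanded when the call began, along the tool's axes at that moment; what a row does not reach only later rows make up. A row lasts 1/12 s, in which the tool goes at most 41.7 mm and 7.16 degrees, less where a joint would pass 70% of its speed; a pose out of reach is approached as far as the arm can. A call with a number of a shift or a turn outside -1 to 1 is refused whole. A call with a gripper value outside its range is refused whole. The fingers move at their own pace and stop on an object; "force" is the grip in N (left out, the last holds). Time passes only in rows, so rows that repeat a pose let the fingers close. It gives the time, the measured TCP pose, the force and the opening at its end, in the units of the state.
- manip.get_state(): the state, without advancing time (a new reading comes with each control period).
- manip.read_camera(name): name is "scene" or "top"; returns the picture (480x640x3 uint8, blue, green, red); there is no depth.
- manip.calibration(name): a dict with "camera_matrix" (3x3 intrinsics, pixels), "cam_to_world" (4x4, takes a point from camera to world coordinates). Camera axes: x right, y down, z forward; pixel columns grow to the right and rows downward; lengths in m; the calibration is good to about 2 mm. A picture is of the moment at which its call begins. calibration takes no time and is no camera call.
- manip.finish_job(): hands the job in, once; it reports no verdict.
The state is a dict: "time_s": time; "qpos": joint angles; "dq": joint speeds; "effort": joint torques, N m; "ee_pos": TCP position; "tool_rot": TCP orientation; "ft_force": force on the tool from outside, world axes, zero at the start; "wrist_torque": the same for the moment, N m; "width": finger opening in m.
Only numpy, scipy, OpenCV 4.12 (cv2) and the standard library are available. Lean on these libraries where they do the work, as an engineer would, in place of code of your own. Each camera call takes 0.05 s, during which the arm holds its last target.

## Working session

There is one attempt and no reset: what is moved stays moved. The work goes in short steps, Python scripts to look and compute and a tool call to move; the robot and the scene stay as the last step left them, time stands still between calls to the robot, and variables do not carry over. Pictures are saved under pics/ and viewed, and the job is handed in when it is done.

Besides the shell and the picture viewer there is one more tool, called after "Emit:" as a command line: name --pt "numbers of a row" for each row, then --argument value for the rest. move_arm: Moves the arm, as the interface text tells. Shifts and turns lie within -1 to 1; 1 stands for 0.75 m of shift or 30 degrees of turn. Its arguments: {"type":"object","properties":{"deltas":{"type":"array","items":{"type":"array","items":{"type":"number","minimum":-1,"maximum":1}}},"force":{"type":"number"}},"required":["deltas"]}

```bash
mkdir -p pics; ls
python3 - <<'E'
from cell import manip
import cv2
for n in ("scene","top"):
    cv2.imwrite(f"pics/{n}0.png",manip.read_camera(n)); c=manip.calibration(n); print(n,c)
s=manip.get_state(); print(s)
E
```

```text
pics
scene {'camera_matrix': array([[460.36113276,   0.        , 322.15921415],
       [  0.        , 460.36113276, 233.58851835],
       [  0.        ,   0.        ,   1.        ]]), 'cam_to_world': array([[-0.49606513,  0.60154766, -0.62614679,  1.08222945],
       [ 0.86828365,  0.34508252, -0.35637277,  0.28575451],
       [ 0.00169711, -0.72045712, -0.69349741,  0.65915222],
       [ 0.        ,  0.        ,  0.        ,  1.        ]])}
top {'camera_matrix': array([[568.44719031,   0.        , 317.43713457],
       [  0.        , 568.44719031, 240.95975653],
       [  0.        ,   0.        ,   1.        ]]), 'cam_to_world': array([[ 0.01428632, -0.98779071,  0.15513029,  0.35606764],
       [-0.99976907, -0.01162062,  0.01807693, -0.0439863 ],
       [-0.01605351, -0.15535272, -0.98772862,  1.30126967],
       [ 0.        ,  0.        ,  0.        ,  1.        ]])}
{'time_s': 0.1, 'qpos': array([-1.22258399,  0.43514304,  0.02499695,  1.57401252, -0.01159428,
        1.13401865, -0.07509632]), 'dq': array([ 0.00063702, -0.00228921, -0.00060008, -0.00119067, -0.0017805 ,
       -0.00038119, -0.00211491]), 'effort': array([ 3.35363547e-03, -6.69124460e+01,  9.87769514e-01, -3.15145326e+01,
       -6.05761050e-02,  3.72491253e-02,  5.25820121e-05]), 'ee_pos': array([0.27215125, 0.56205804, 0.19072767]), 'tool_rot': array([ 2.23543432e-01,  9.74693705e-01, -7.12774701e-04, -8.89636358e-05]), 'ft_force': array([-0.10484559, -0.77200725, -0.37484671]), 'wrist_torque': array([0.0394704 , 0.0160082 , 0.01179654]), 'width': 0.09186065826177403}
```

View pics/scene0.png

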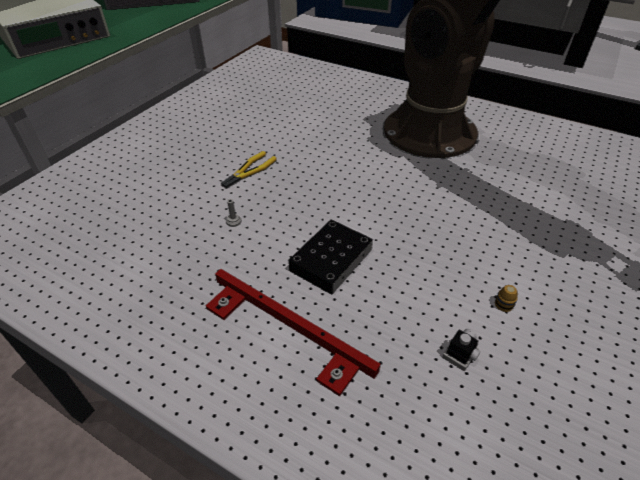

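View pics/top0.png

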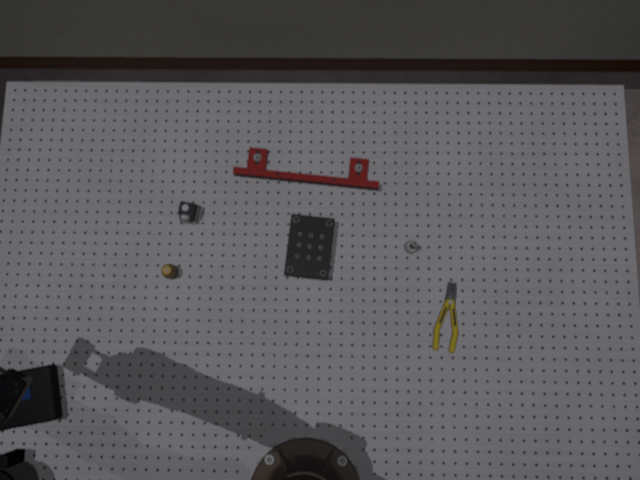

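The scene picture shows the black block at about (331,255) and the red fence running from (220,275) to (378,368). The post is at (232,213), the stripper at (250,170), the objective at (507,296) and the positioner at (462,347). In the top view the block is at (310,247) with its long axis nearly square to the fence (235,171)-(378,185), so it needs a turn of about 90°.

```bash
cat > h.py <<'E'
from cell import manip
import cv2, numpy as np
def ray(n,px,z):
    c=manip.calibration(n);K=c["camera_matrix"];T=c["cam_to_world"]
    p=np.atleast_2d(px).astype(float)
    d=(T[:3,:3]@np.linalg.inv(K)@np.c_[p,np.ones(len(p))].T).T
    o=T[:3,3]; t=(z-o[2])/d[:,2]
    return (o+d*t[:,None])[:,:2]
def proj(n,P):
    c=manip.calibration(n);K=c["camera_matrix"];T=np.linalg.inv(c["cam_to_world"])
    P=np.atleast_2d(P); q=(T[:3,:3]@P.T).T+T[:3,3]; q=(K@q.T).T
    return q[:,:2]/q[:,2:]
def warp(img,n,z,x0,x1,y0,y1,s=2000):
    # metric picture: row = (x1-x)*s, col=(y1-y)*s
    W=[[x0,y0],[x1,y0],[x1,y1],[x0,y1]]
    src=proj(n,[[*w,z] for w in W]).astype(np.float32)
    dst=np.float32([[(y1-w[1])*s,(x1-w[0])*s] for w in W])
    return cv2.warpPerspective(img,cv2.getPerspectiveTransform(src,dst),(int((y1-y0)*s),int((x1-x0)*s)),flags=cv2.INTER_CUBIC)
E
python3 - <<'E'
from h import *
im=cv2.imread("pics/top0.png")
w=warp(im,"top",0.032,.45,.8,-.2,.2); cv2.imwrite("pics/w0.png",w[:600])
g=im.max(2); 
print(g[240:252,270:350:2][0], g[200:230,312])
b,gg,r=[im[...,i].astype(int) for i in range(3)]
m=((r>60)&(r>2*gg)&(r>2*b)).astype(np.uint8)
ys,xs=np.nonzero(m); print(xs.min(),xs.max(),ys.min(),ys.max())
E
```

```text
[113 113 113 112 112 112 113 112 111  62  38  37  38  37  38  36  36  37
  36  35  36  36  36  36  37  35  37  37  36  35  35  46  74  85 113 113
 112 113 113 113] [110 111 109 108 110 111 109 109 111 112 112 110 111 110 107  94  67  41
  34  35  35  36  35  34  33  35  34  35  36  35]
234 377 148 187
```

View pics/w0.png

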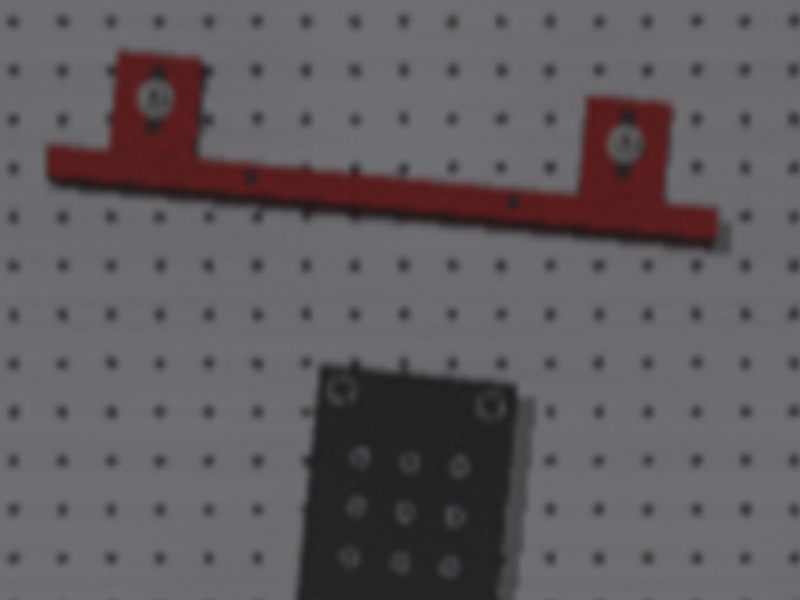

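```bash
cat >> h.py <<'E'
from scipy.optimize import minimize
def hullmask(n,P,box,ss=4):
    q=proj(n,P); q=(q-np.array(box[:2])+.5)*ss-.5
    m=np.zeros(((box[3]-box[1])*ss,(box[2]-box[0])*ss),np.uint8)
    cv2.fillConvexPoly(m,cv2.convexHull(np.round(q*16).astype(np.int32)),255,shift=4)
    return cv2.resize(m,None,fx=1/ss,fy=1/ss,interpolation=cv2.INTER_AREA)/255.
def corners(x,y,a,L=(.1,.14,.032)):
    c,s=np.cos(a),np.sin(a);o=[]
    for z in (0,L[2]):
        for u,v in ((-1,-1),(-1,1),(1,1),(1,-1)):
            X,Y=u*L[0]/2,v*L[1]/2; o.append([x+c*X-s*Y,y+s*X+c*Y,z])
    return np.array(o)
FX=None
def fitblock(im,guess,n="top",dark=25,bg=112,ign=None):
    c=proj(n,[[guess[0],guess[1],.016]])[0]; box=[int(c[0]-70),int(c[1]-70),int(c[0]+70),int(c[1]+70)]
    g=im[box[1]:box[3],box[0]:box[2]].max(2).astype(float)
    g=cv2.medianBlur(g.astype(np.uint8),5).astype(float)
    obs=np.clip((62-g)/24+.5,0,1)   # shadow ~75 counts as ground
    w=np.ones_like(obs)
    if ign is not None: w[ign[box[1]:box[3],box[0]:box[2]]]=0
    def f(p): 
        m=cv2.GaussianBlur(hullmask(n,corners(*p),box),(0,0),.7); return (w*(m-obs)**2).sum()
    best=None
    for k in range(2):
        p0=best.x if best is not None else np.array(guess,float)
        S=np.vstack([p0,p0+[.006,0,0],p0+[0,.006,0],p0+[0,0,.12]])
        best=minimize(f,p0,method="Nelder-Mead",options=dict(initial_simplex=S,xatol=1e-5,fatol=1e-3))
    return best.x,best.fun
E
python3 - <<'E'
from h import *
im=cv2.imread("pics/top0.png")
c=ray("top",[[310,247]],.032)[0]; print(c)
print(fitblock(im,[*c,-.09]))
# fence: front top edge
b,g,r=[im[...,i].astype(int) for i in range(3)]
red=((r-np.maximum(g,b)).clip(0)).astype(np.uint8)
w=warp(red,"top",.025,.6,.8,-.2,.2)
m=(w>45).astype(np.uint8)
print(w.max())
ys,xs=np.nonzero(m); print("y ext",.2-xs.max()/2000,.2-xs.min()/2000)
pts=[];hi=[]
for col in range(xs.min()+15,xs.max()-15):
    q=np.nonzero(m[:,col])[0]; pts.append([.6+(400-q.max())/2000,.2-col/2000]);hi.append([.6+(400-q.min())/2000])
pts=np.array(pts);k=np.polyfit(pts[:,1],pts[:,0],1);print("front edge x=k*y+c",k,np.std(pts[:,0]-np.polyval(k,pts[:,1])))
for nm,px,z in (("obj",(170,271),.03),("post",(412,246),.03),("posit",(188,211),.04),("strA",(452,284),.01),("strB",(436,348),.01),("strC",(453,350),.01)): print(nm,ray("top",[px],z)[0])
m2=m*255; print(m[:,400].nonzero()[0][[0,-1]], w[:,400][m[:,400].nonzero()[0][0]-3:m[:,400].nonzero()[0][-1]+15])
E
```

```text
[ 0.54141761 -0.00416491]
(array([ 0.54376506, -0.00332224,  1.47710586]), np.float64(119.6048435359045))
64
y ext -0.15799999999999997 0.17700000000000002
front edge x=k*y+c [0.09609245 0.69877325] 0.0004742929365055351
obj [0.48325417 0.31078256]
post [ 0.54673493 -0.23413089]
posit [0.61964492 0.2743922 ]
strA [ 0.46381952 -0.32644942]
strB [ 0.32076689 -0.28777544]
strC [ 0.31694869 -0.3253826 ]
[177 202] [30 36 41 46 51 56 58 59 60 61 61 61 60 59 59 60 60 61 61 62 62 62 61 60
 58 56 54 51 46 41 37 32 27 22 18 15 13 12  9  7  5  4  3]
```

```bash
cat >> h.py <<'E'
def overlay(im,p,fn,n="top",crop=None,sc=4):
    c=proj(n,[[p[0],p[1],.016]])[0]
    x0,y0,x1,y1=crop or [int(c[0]-90),int(c[1]-75),int(c[0]+90),int(c[1]+60)]
    o=cv2.resize(im[y0:y1,x0:x1],None,fx=sc,fy=sc,interpolation=cv2.INTER_CUBIC)
    o=cv2.convertScaleAbs(o,alpha=1.6)
    q=((proj(n,corners(*p))-[x0,y0]+.5)*sc).astype(int)
    for k in range(4):
        cv2.line(o,q[4+k],q[4+(k+1)%4],(0,255,0),1); cv2.line(o,q[k],q[(k+1)%4],(255,255,0),1)
    cv2.imwrite(fn,o)
E
python3 - <<'E'
from h import *
p=[ 0.54376506, -0.00332224,  1.47710586]
overlay(cv2.imread("pics/top0.png"),p,"pics/o0.png")
overlay(cv2.imread("pics/scene0.png"),p,"pics/o0s.png","scene")
E
```

```text
(no output)
```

View pics/o0.png

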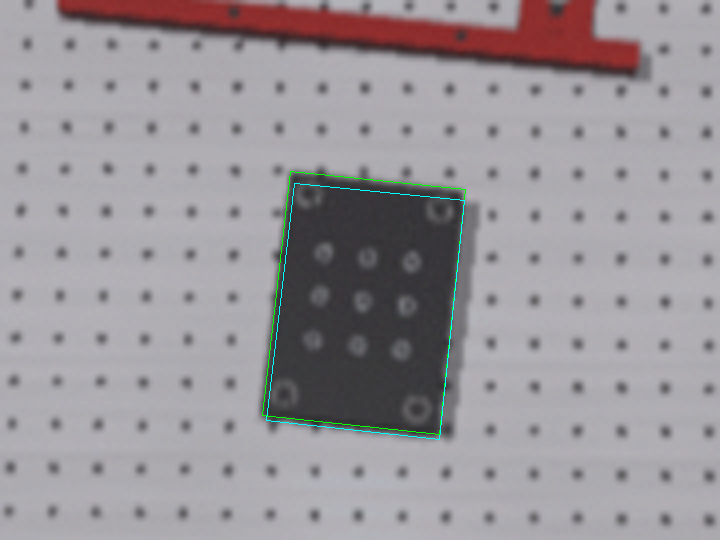

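View pics/o0s.png

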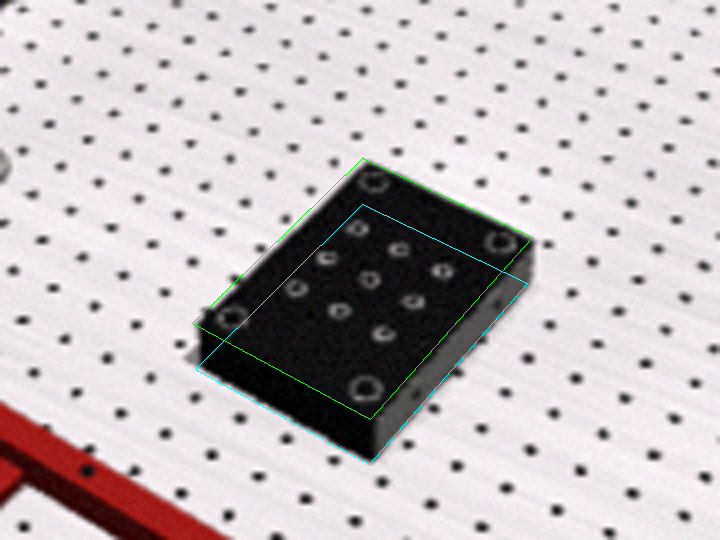

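```bash
cat >> h.py <<'E'
from scipy.spatial.transform import Rotation as R
FA=-0.0957; P0=np.array([.5433,-.0035])
fx=np.array([np.cos(FA),np.sin(FA)]); fy=np.array([-np.sin(FA),np.cos(FA)])
def toF(p): d=np.asarray(p)[:2]-P0; return np.array([d@fx,d@fy])
def Fpose():
    s=manip.get_state(); r=R.from_quat(s["tool_rot"]); ty=r.as_matrix()[:,1]
    yaw=np.degrees(np.arctan2(ty[1],ty[0]))-np.degrees(np.arctan2(fy[1],fy[0]))
    return toF(s["ee_pos"]),s["ee_pos"][2],yaw,s
def plan(wps):
    """wps: (X,Y,z,yawdeg of tool y rel. fence y); prints unit deltas in tool axes of now"""
    f,z,yaw,s=Fpose(); r=R.from_quat(s["tool_rot"]); 
    print("now F mm",np.round(f*1000,1),"z",round(z*1000,1),"yaw",round(yaw,2),"t",round(s["time_s"],2),"F",np.round(s["ft_force"],1),"w",round(s["width"],3))
    for X,Y,Z,a in wps:
        w=np.array([*(P0+X*fx+Y*fy),Z]); d=r.inv().apply(w-s["ee_pos"])/.75
        th=FA+np.radians(a); ty=np.array([-np.sin(th),np.cos(th),0]); tz=np.array([0,0,-1.]); tx=np.cross(ty,tz)
        rv=np.degrees((r.inv()*R.from_matrix(np.c_[tx,ty,tz])).as_rotvec())/30
        print((X,Y,Z,a),np.round(d,4).tolist(),np.round(rv,3).tolist())
E
python3 -c "
from h import *
plan([(.058,-.085,.13,0),(.058,-.085,.012,0)])"
```

```text
now F mm [-323.9  537.1] z 190.7 yaw -20.35 t 0.1 F [-0.1 -0.8 -0.4] w 0.092
(0.058, -0.085, 0.13, 0) [-0.7659, -0.6004, 0.0819] [-0.003, -0.0, -0.678]
(0.058, -0.085, 0.012, 0) [-0.7659, -0.6002, 0.2393] [-0.003, -0.0, -0.678]
```

Emit:
move_arm --pt "1 -0.766 -0.6 0.08 -0.003 0 -0.678" --pt "1 -0.766 -0.6 0.08 -0.003 0 -0.678" --pt "1 -0.766 -0.6 0.08 -0.003 0 -0.678" --pt "1 -0.766 -0.6 0.08 -0.003 0 -0.678" --pt "1 -0.766 -0.6 0.08 -0.003 0 -0.678" --pt "1 -0.766 -0.6 0.08 -0.003 0 -0.678" --pt "1 -0.766 -0.6 0.08 -0.003 0 -0.678" --pt "1 -0.766 -0.6 0.08 -0.003 0 -0.678" --pt "1 -0.766 -0.6 0.08 -0.003 0 -0.678" --pt "1 -0.766 -0.6 0.08 -0.003 0 -0.678" --pt "1 -0.766 -0.6 0.08 -0.003 0 -0.678" --pt "1 -0.766 -0.6 0.08 -0.003 0 -0.678"

```text
time_s: 1.1
ee_pos: [0.4918, 0.1131, 0.1503]
tool_rot: [0.048, 0.999, 0.001, 0.0]
ft_force: [-0.0, 0.4, -0.2]
width: 0.0167
```

```bash
python3 -c "
from h import *
plan([(.058,-.085,.13,0),(.058,-.085,.012,0)])"
```

```text
now F mm [-62.4 111.1] z 150.3 yaw 0.0 t 1.1 F [-0.   0.4 -0.2] w 0.017
(0.058, -0.085, 0.13, 0) [-0.1605, -0.2615, 0.0266] [0.003, 0.0, 0.0]
(0.058, -0.085, 0.012, 0) [-0.1605, -0.2618, 0.184] [0.003, 0.0, 0.0]
```

Emit:
move_arm --pt "1 -0.16 -0.262 0.02 0 0 0" --pt "1 -0.16 -0.262 0.02 0 0 0" --pt "1 -0.16 -0.262 0.02 0 0 0" --pt "1 -0.16 -0.262 0.02 0 0 0" --pt "1 -0.16 -0.262 0.02 0 0 0" --pt "1 -0.16 -0.262 0.02 0 0 0" --pt "1 -0.16 -0.262 0.02 0 0 0" --pt "1 -0.16 -0.262 0.184 0 0 0" --pt "1 -0.16 -0.262 0.184 0 0 0" --pt "1 -0.16 -0.262 0.184 0 0 0" --pt "1 -0.16 -0.262 0.184 0 0 0" --pt "1 -0.16 -0.262 0.184 0 0 0"

```text
time_s: 2.1
ee_pos: [0.5902, -0.0912, 0.0108]
tool_rot: [0.048, 0.999, 0.001, -0.002]
ft_force: [0.4, -0.4, 0.5]
width: 0.0006
```

```bash
python3 -c "
from h import *
plan([(.058,-.085,.012,0),(.058,-.04,.012,0)])
cv2.imwrite('pics/top1.png',manip.read_camera('top'));cv2.imwrite('pics/scene1.png',manip.read_camera('scene'))"
```

```text
now F mm [ 55.  -82.8] z 10.8 yaw 0.01 t 2.1 F [ 0.4 -0.4  0.5] w 0.001
(0.058, -0.085, 0.012, 0) [-0.004, -0.003, -0.0016] [0.003, -0.009, 0.0]
(0.058, -0.04, 0.012, 0) [-0.004, 0.057, -0.0015] [0.003, -0.009, 0.0]
```

View pics/top1.png

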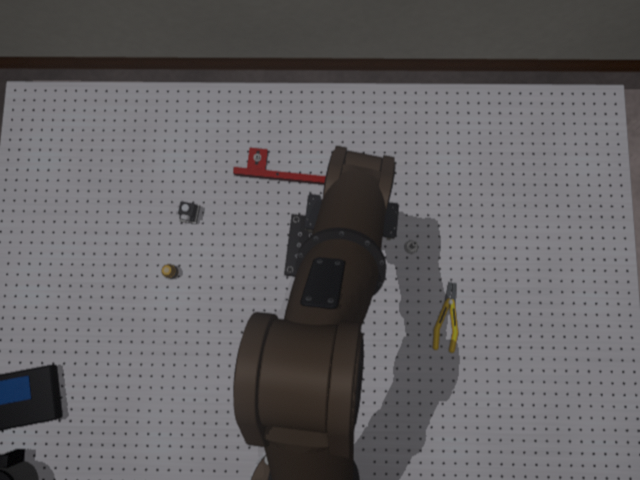

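View pics/scene1.png

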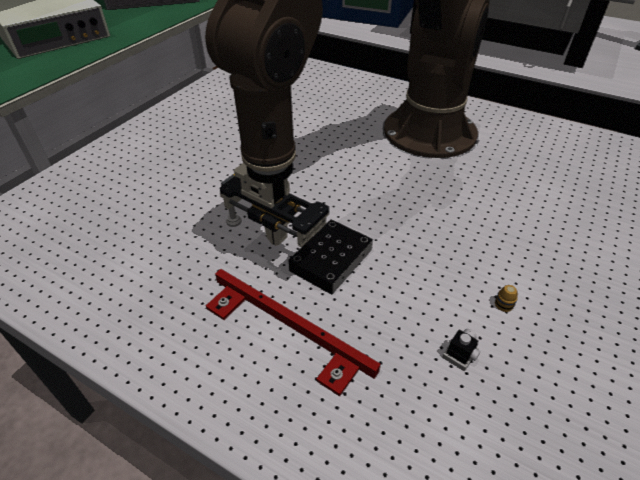

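Emit:
move_arm --pt "1 -0.011 0.012 -0.001 0 0 0" --pt "1 -0.011 0.018 -0.001 0 0 0" --pt "1 -0.011 0.024 -0.001 0 0 0" --pt "1 -0.011 0.03 -0.001 0 0 0" --pt "1 -0.011 0.036 -0.001 0 0 0" --pt "1 -0.011 0.042 -0.001 0 0 0" --pt "1 -0.011 0.048 -0.001 0 0 0" --pt "1 -0.011 0.054 -0.001 0 0 0" --pt "1 -0.011 0.06 -0.001 0 0 0" --pt "1 -0.011 0.066 -0.001 0 0 0" --pt "1 -0.011 0.072 -0.001 0 0 0" --pt "1 -0.011 0.076 -0.001 0 0 0"

```text
time_s: 3.2
ee_pos: [0.6059, -0.0351, 0.013]
tool_rot: [0.048, 0.999, 0.001, 0.0]
ft_force: [-0.2, -0.2, 0.2]
width: 0.0002
```

```bash
python3 -c "
from h import *
plan([])
im=manip.read_camera('scene');cv2.imwrite('pics/scene2.png',im)
cv2.imwrite('pics/z2.png',cv2.resize(im[160:320,200:420],None,fx=3.5,fy=3.5,interpolation=cv2.INTER_CUBIC))"
```

```text
now F mm [ 65.4 -25.5] z 13.0 yaw 0.02 t 3.2 F [-0.2 -0.2  0.2] w 0.0
```

View pics/z2.png

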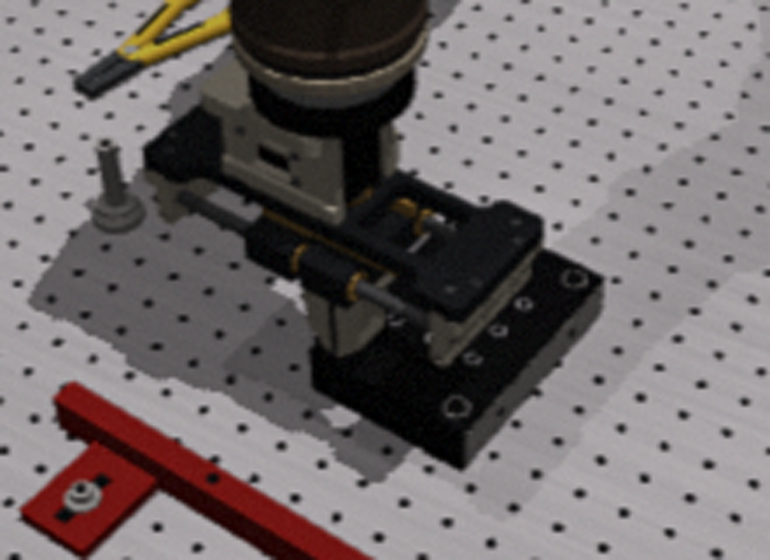

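```bash
cat >> h.py <<'E'
def H(px,n="scene"):
    q=ray(n,px,.032); return np.array([toF(a) for a in q])*1000
E
python3 -c "
from h import *
p=[ 0.54376506, -0.00332224,  1.47710586]
c=proj('scene',[[p[0],p[1],.016]])[0]; o=np.array([int(c[0]-90),int(c[1]-75)])
h0=H(np.array([[366,388],[501,242],[374,181],[232,318],[370,280]])/4+o); print(h0, h0[:4].mean(0))
h1=H(np.array([[456,405],[575,279]])/3.5+[200,160]); print(h1); d=h1[0]-h1[1]; print(np.degrees(np.arctan2(d[1],d[0])),np.linalg.norm(d))
"
```

```text
[[ 56.88918644  39.95650438]
 [-57.72166172  40.63614353]
 [-58.10913262 -34.13857839]
 [ 57.58684369 -35.12887537]
 [  0.17668691   3.31771789]] [-0.33869105  2.83129854]
[[ 56.55525609  39.2609262 ]
 [-57.25641883  41.00170452]]
-0.8762850931422943 113.824986962892
```

```bash
python3 -c "
from h import *
s=manip.get_state();print(s['ee_pos'],s['time_s'],s['qpos'])
im=manip.read_camera('scene')
o=cv2.resize(im[160:320,200:420],None,fx=3.5,fy=3.5,interpolation=cv2.INTER_CUBIC);o=cv2.convertScaleAbs(o,alpha=1.5)
for dz in (0,.03,.06):
  q=(proj('scene',[s['ee_pos']+[0,0,dz]])[0]-[200,160]+.5)*3.5; cv2.circle(o,tuple(int(v) for v in q),4,(0,0,255),2);print(q)
cv2.imwrite('pics/z3.png',o)
im=manip.read_camera('top');cv2.imwrite('pics/z3t.png',cv2.resize(im[120:320,220:440],None,fx=3,fy=3))
"
```

```text
[ 0.60601301 -0.03447457  0.01297278] 3.25 [-0.14967449  0.60196155  0.17455676  1.80795568 -0.14890562  0.74389805
  1.58045246]
[348.9488518  387.72057926]
[347.05536051 349.42494865]
[345.06564753 309.18324621]
```

View pics/z3.png

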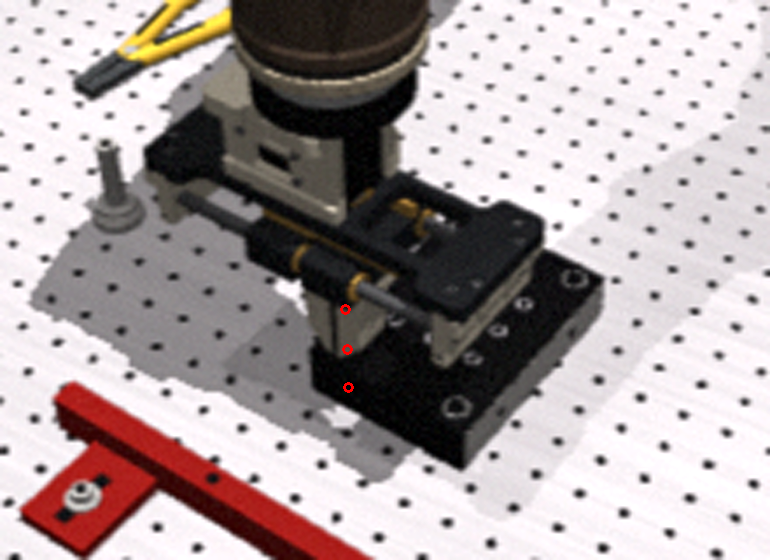

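View pics/z3t.png

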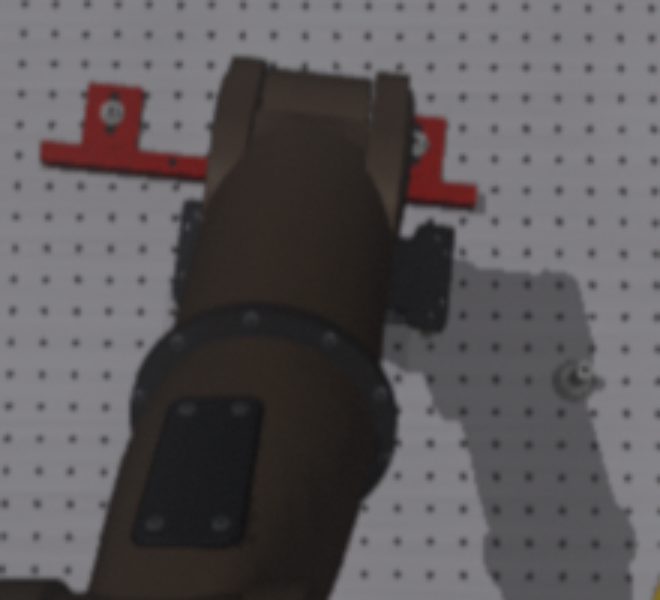

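```bash
python3 -c "
from h import *
P=np.array([.5902,-.0912,.0108])
im=cv2.imread('pics/scene1.png')
o=cv2.resize(im[190:290,220:380],None,fx=5,fy=5,interpolation=cv2.INTER_CUBIC);o=cv2.convertScaleAbs(o,alpha=1.7)
for dz in (0,.03,.06):
  q=(proj('scene',[P+[0,0,dz]])[0]-[220,190]+.5)*5; cv2.circle(o,tuple(int(v) for v in q),4,(0,0,255),2);print(q)
cv2.imwrite('pics/z1.png',o)
"
```

```text
[295.70725151 326.36724456]
[290.64584213 271.79380778]
[285.33679091 214.55023207]
```

View pics/z1.png

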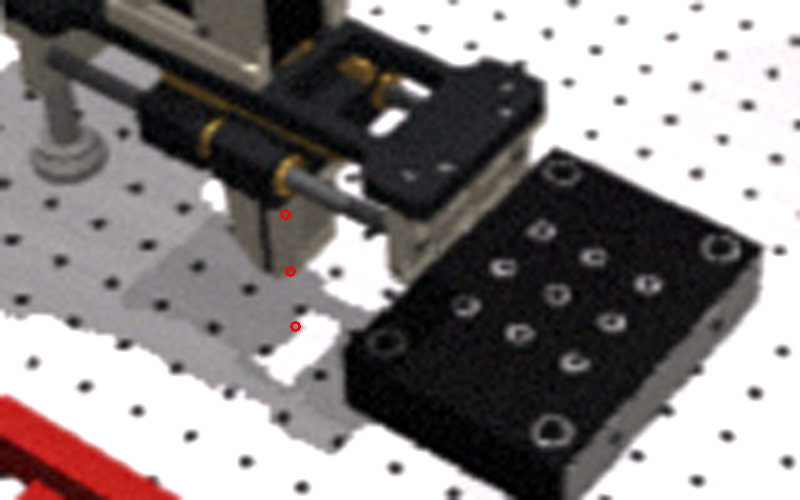

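```bash
python3 -c "
from h import *
P=np.array([.5902,-.0912,.0108])
im=cv2.imread('pics/scene1.png')
for dz in (.02,.03,.04):
  o=cv2.resize(im[190:290,220:380],None,fx=5,fy=5,interpolation=cv2.INTER_CUBIC);o=cv2.convertScaleAbs(o,alpha=1.7)
  for hx,hy,c in ((.0095,.019,(0,0,255)),(.0095,.01,(255,0,0))):
    q=[]
    for a,b in ((-1,-1),(-1,1),(1,1),(1,-1)):
      q.append((proj('scene',[P+[*(a*hx*fx+b*hy*fy),dz]])[0]-[220,190]+.5)*5)
    cv2.polylines(o,[np.int32(q)],True,c,1)
  cv2.imwrite(f'pics/zz{int(dz*1000)}.png',o[130:380,150:450])
import glob
cv2.imwrite('pics/zzall.png',np.vstack([cv2.resize(np.hstack([cv2.imread(f'pics/zz{d}.png') for d in (20,30)]),None,fx=1.3,fy=1.3),]))
cv2.imwrite('pics/zz4.png',cv2.resize(cv2.imread('pics/zz40.png'),None,fx=1.5,fy=1.5))
"
```

```text
(no output)
```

View pics/zzall.png

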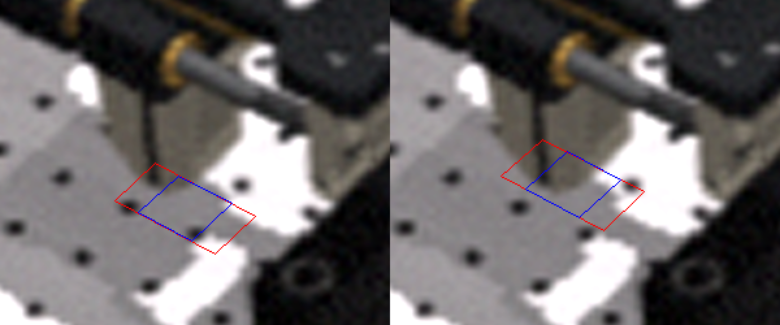

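View pics/zz4.png

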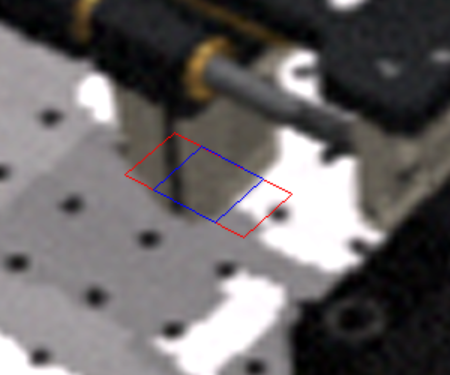

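```bash
python3 -c "
from h import *
P=np.array([.5902,-.0912,.0108])
im=cv2.imread('pics/scene1.png')
o=cv2.resize(im[150:290,200:380],None,fx=4.4,fy=4.4,interpolation=cv2.INTER_CUBIC);o=cv2.convertScaleAbs(o,alpha=1.7)
for dz,c in ((.066,(0,0,255)),(.1,(255,0,0))):
    q=[]
    for a,b in ((-1,-1),(-1,1),(1,1),(1,-1)):
      q.append((proj('scene',[P+[*(a*.0375*fx+b*.095*fy),dz]])[0]-[200,150]+.5)*4.4)
    cv2.polylines(o,[np.int32(q)],True,c,1)
cv2.imwrite('pics/zb.png',o)
"
```

```text
(no output)
```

View pics/zb.png

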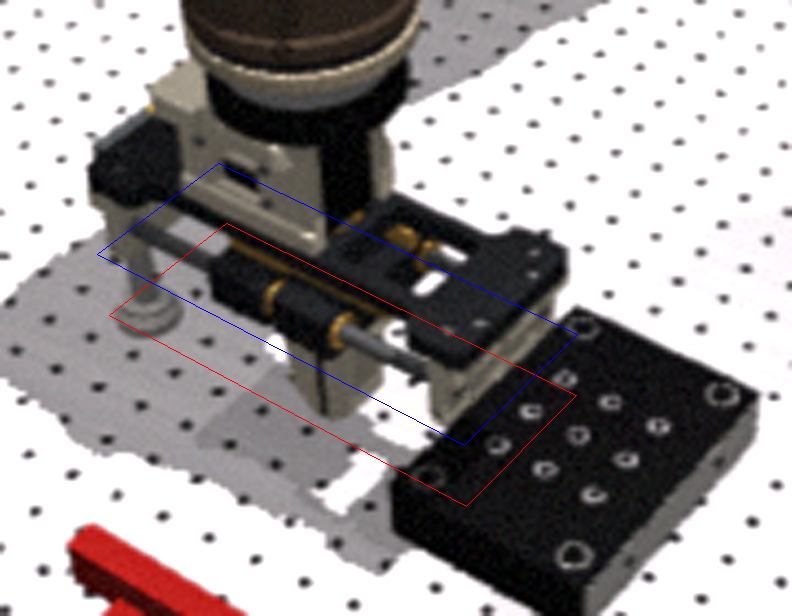

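```bash
python3 -c "
from h import *
P=np.array([.5902,-.0912,.0108])
im=cv2.imread('pics/top1.png')
o=cv2.resize(im[150:290,270:430],None,fx=4.4,fy=4.4,interpolation=cv2.INTER_CUBIC);o=cv2.convertScaleAbs(o,alpha=2.)
for dz,c in ((.1,(0,0,255)),(.14,(255,0,0))):
    q=[]
    for a,b in ((-1,-1),(-1,1),(1,1),(1,-1)):
      q.append((proj('top',[P+[*(a*.0375*fx+b*.095*fy),dz]])[0]-[270,150]+.5)*4.4)
    cv2.polylines(o,[np.int32(q)],True,c,1)
cv2.imwrite('pics/zt.png',o)
"
```

```text
(no output)
```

View pics/zt.png

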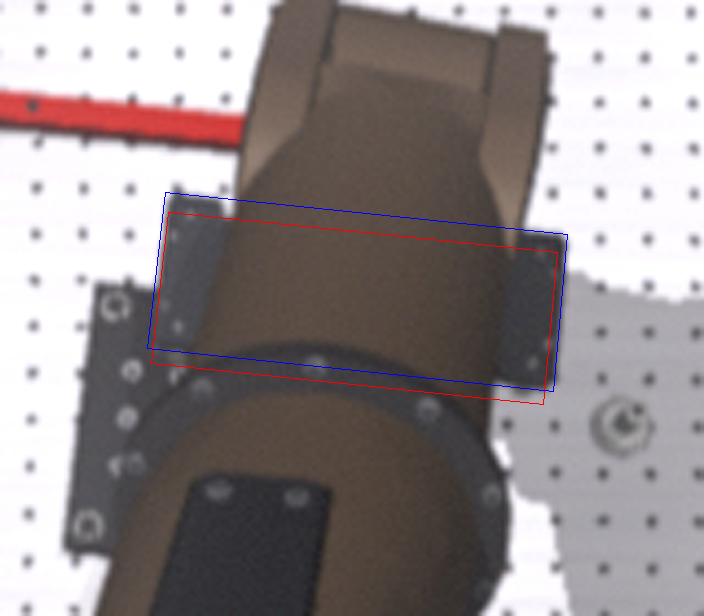

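Emit:
move_arm --pt "1 0 -0.08 0 0 0 0" --pt "1 0 -0.08 0 0 0 0" --pt "1 0 -0.08 0.005 0 0 0" --pt "1 0 -0.08 0.01 0 0 0" --pt "1 0 -0.08 0.015 0 0 0" --pt "1 0 -0.08 0.02 0 0 0" --pt "1 0 -0.08 0.02 0 0 0"

```text
time_s: 3.93
ee_pos: [0.5997, -0.0941, -0.0031]
tool_rot: [0.047, 0.999, 0.001, -0.001]
ft_force: [-0.2, -1.4, -0.4]
width: 0.0006
```

```bash
python3 -c "
from h import *
plan([])
im=manip.read_camera('scene');cv2.imwrite('pics/scene4.png',im)
o=cv2.resize(im[190:290,220:380],None,fx=5,fy=5,interpolation=cv2.INTER_CUBIC);o=cv2.convertScaleAbs(o,alpha=1.7);cv2.imwrite('pics/z4.png',o)"
```

```text
now F mm [ 64.8 -84.8] z -3.1 yaw 0.09 t 3.93 F [-0.2 -1.4 -0.4] w 0.001
```

View pics/z4.png

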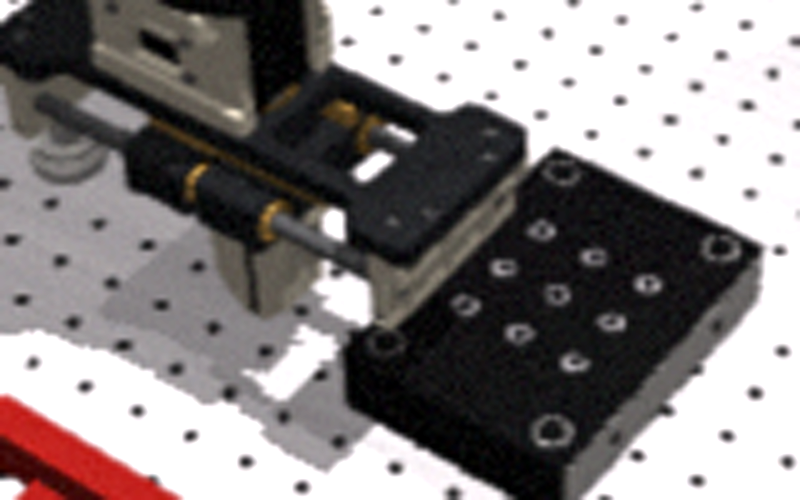

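```bash
python3 -c "
from h import *
for z in (0,.01,.02,.03,.04):
  print(z,((proj('scene',[[*(P0+.0743*fx-.0848*fy),z]])[0]-[220,190]+.5)*5).round(), ((proj('scene',[[*(P0+.102*fx+.010*fy),z+.06]])[0]-[220,190]+.5)*5).round())
plan([])"
```

```text
0 [262. 373.] [410. 422.]
0.01 [260. 355.] [409. 403.]
0.02 [258. 338.] [408. 383.]
0.03 [256. 319.] [407. 363.]
0.04 [254. 301.] [407. 343.]
now F mm [ 64.9 -85. ] z -2.7 yaw 0.08 t 3.98 F [ 0.1 -0.3  0.3] w 0.001
```

Emit:
move_arm --pt "1 0 0 0.01 0 0 0" --pt "1 0 0 0.02 0 0 0" --pt "1 0 0 0.026 0 0 0" --pt "1 0 0 0.026 0 0 0"

```text
time_s: 4.32
ee_pos: [0.5991, -0.0953, -0.023]
tool_rot: [0.048, 0.999, 0.001, -0.001]
ft_force: [-0.2, -0.7, 0.2]
width: 0.0006
```

```bash
python3 -c "
from h import *
plan([])
im=manip.read_camera('scene');cv2.imwrite('pics/scene5.png',im)
for z in (0,.01,.02,.03,.04):
  print(z,((proj('scene',[[*(P0+.0743*fx-.0848*fy),z]])[0]-[220,190]+.5)*5).round())
o=cv2.resize(im[190:290,220:380],None,fx=5,fy=5,interpolation=cv2.INTER_CUBIC);o=cv2.convertScaleAbs(o,alpha=1.7);cv2.imwrite('pics/z5.png',o)"
```

```text
now F mm [ 64.3 -86. ] z -23.0 yaw 0.0 t 4.32 F [-0.2 -0.7  0.2] w 0.001
0 [262. 373.]
0.01 [260. 355.]
0.02 [258. 338.]
0.03 [256. 319.]
0.04 [254. 301.]
```

View pics/z5.png

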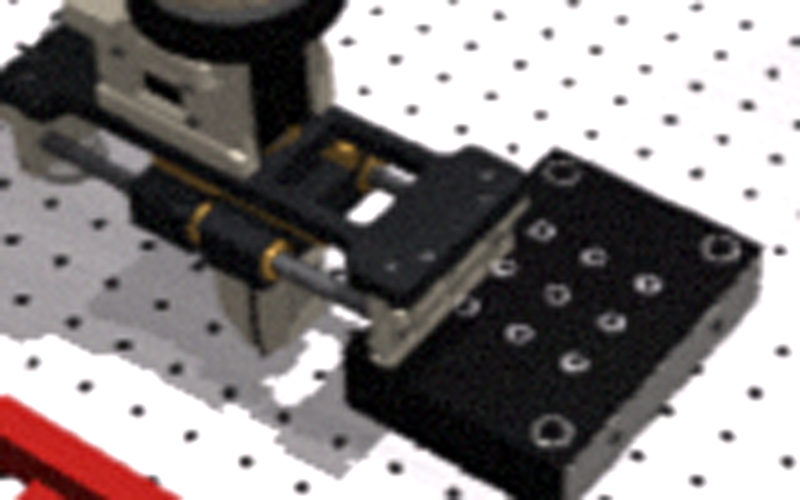

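Emit:
move_arm --pt "1 0 0.012 0 0 0 0" --pt "1 0 0.018 0 0 0 0" --pt "1 0 0.024 0 0 0 0" --pt "1 0 0.03 0 0 0 0" --pt "1 0 0.036 0 0 0 0" --pt "1 0 0.042 0 0 0 0" --pt "1 0 0.048 0 0 0 0" --pt "1 0 0.054 0 0 0 0" --pt "1 0 0.06 0 0 0 0"

```text
time_s: 5.12
ee_pos: [0.6049, -0.0508, -0.0213]
tool_rot: [0.048, 0.999, 0.001, 0.001]
ft_force: [2.0, -3.5, 1.4]
width: 0.0006
```

```bash
cat >> h.py <<'E'
def zoom(fn,c=(310,240)):
    plan([]); im=manip.read_camera('scene'); cv2.imwrite(fn.replace('.png','_raw.png'),im)
    x0,y0=c[0]-90,c[1]-70
    o=cv2.resize(im[y0:y0+140,x0:x0+180],None,fx=4,fy=4,interpolation=cv2.INTER_CUBIC); cv2.imwrite(fn,cv2.convertScaleAbs(o,alpha=1.6))
def zpx(p,c=(310,240)): return np.array(p,float)/4-.5+[c[0]-90,c[1]-70]
E
python3 -c "
from h import *
zoom('pics/a1.png')"
```

```text
now F mm [ 65.8 -41.2] z -21.3 yaw -0.03 t 5.12 F [ 2.  -3.5  1.4] w 0.001
```

View pics/a1.png

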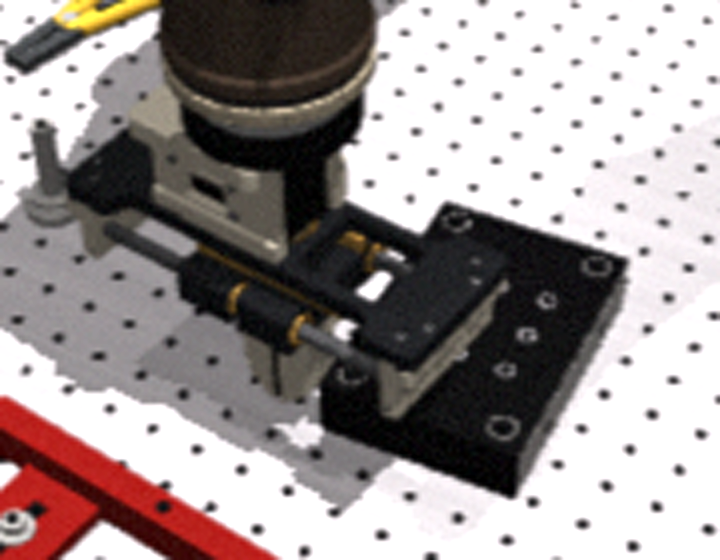

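```bash
cat >> h.py <<'E'
HOL=np.array([[57.3,37.5],[-57.3,37.5],[-57.3,-37.5],[57.3,-37.5]])  # far-left, near-left, near-right, far-right at start
def pose(px):
    """px list of zoom px or None for the four corner holes; rigid fit; scene bias +2.8 mm in Y at start removed"""
    idx=[i for i,p in enumerate(px) if p is not None]
    q=H(np.array([zpx(px[i]) for i in idx]))-[-.3,2.8]; m=HOL[idx]
    a,b=m-m.mean(0),q-q.mean(0); th=np.arctan2((a[:,0]*b[:,1]-a[:,1]*b[:,0]).sum(),(a*b).sum())
    c,s=np.cos(th),np.sin(th); Rm=np.array([[c,-s],[s,c]]); t=q.mean(0)-Rm@m.mean(0)
    print("theta",np.degrees(th).round(1),"centre",t.round(1),"res",np.abs((Rm@m.T).T+t-q).max().round(1))
    cs=(Rm@np.array([[70,50],[-70,50],[-70,-50],[70,-50]]).T).T+t; print("corners FL NL NR FR",cs.round(0).tolist())
    return np.r_[t,th]
E
python3 -c "
from h import *
pose([(503,427),(597,264),(457,220),(350,372)])"
```

```text
theta 9.5 centre [-8.3 11.8] res 1.1
corners FL NL NR FR [[52.0, 73.0], [-86.0, 49.0], [-69.0, -49.0], [69.0, -26.0]]
```

Emit:
move_arm --pt "1 0 -0.016 0 0 0 0" --pt "1 0 -0.016 -0.05 0 0 0" --pt "1 0.01 -0.016 -0.06 0 0 0" --pt "1 0.192 0.16 -0.06 0 0 0" --pt "1 0.192 0.16 -0.06 0 0 0" --pt "1 0.192 0.16 -0.06 0 0 0" --pt "1 0.192 0.16 -0.06 0 0 0" --pt "1 0.192 0.16 -0.06 0 0 0" --pt "1 0.192 0.16 -0.06 0 0 0" --pt "1 0.192 0.16 -0.02 0 0 0" --pt "1 0.192 0.16 0.001 0 0 0" --pt "1 0.192 0.16 0.001 0 0 0"

```text
time_s: 6.17
ee_pos: [0.4707, 0.0816, -0.0242]
tool_rot: [0.048, 0.999, 0.0, -0.002]
ft_force: [-0.7, -1.1, 0.1]
width: 0.0004
```

```bash
python3 -c "
from h import *
zoom('pics/b0.png')"
```

```text
now F mm [-80.4  77.7] z -24.2 yaw -0.0 t 6.17 F [-0.7 -1.1  0.1] w 0.0
```

View pics/b0.png

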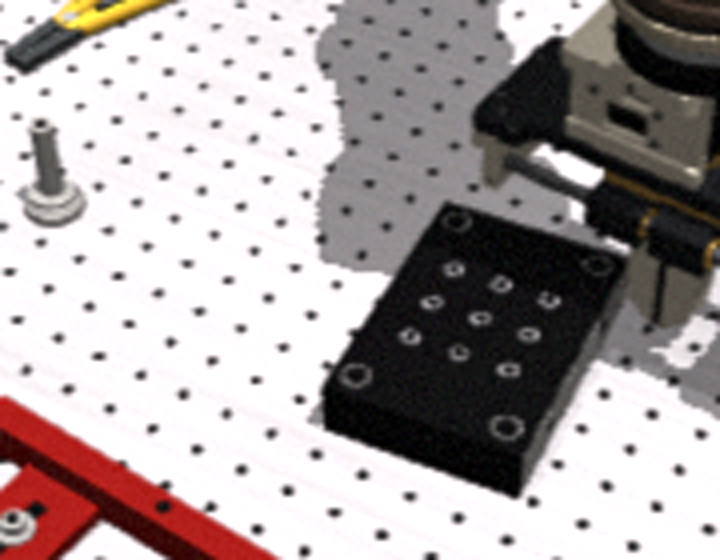

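Emit:
move_arm --pt "1 0 -0.014 -0.002 0 0 0" --pt "1 0 -0.02 -0.002 0 0 0" --pt "1 0 -0.027 -0.002 0 0 0" --pt "1 0 -0.034 -0.002 0 0 0" --pt "1 0 -0.041 -0.002 0 0 0" --pt "1 0 -0.048 -0.002 0 0 0" --pt "1 0 -0.054 -0.002 0 0 0" --pt "1 0 -0.06 -0.002 0 0 0" --pt "1 0 -0.066 -0.002 0 0 0" --pt "1 0 -0.072 -0.002 0 0 0" --pt "1 0 -0.077 -0.002 0 0 0"

```text
time_s: 7.13
ee_pos: [0.4675, 0.0247, -0.0203]
tool_rot: [0.048, 0.999, 0.001, 0.001]
ft_force: [-0.8, 5.3, 2.2]
width: 0.0004
```

```bash
python3 -c "
from h import *
pose([(507,427),(598,263),(458,221),(355,375)])
zoom('pics/b1.png')"
```

```text
theta 10.5 centre [-8.6 13.1] res 1.1
corners FL NL NR FR [[51.0, 75.0], [-87.0, 50.0], [-68.0, -49.0], [69.0, -23.0]]
now F mm [-78.2  20.9] z -20.3 yaw -0.0 t 7.13 F [-0.8  5.3  2.2] w 0.0
```

View pics/b1.png

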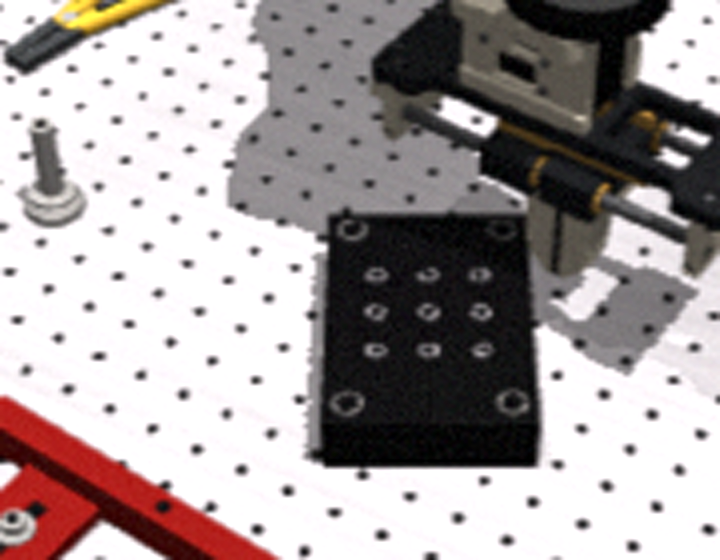

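```bash
python3 -c "
from h import *
pose([(513,403),(503,230),(352,230),(346,403)])"
```

```text
theta 35.3 centre [ 2.8 -9.2] res 0.4
corners FL NL NR FR [[31.0, 72.0], [-83.0, -9.0], [-25.0, -90.0], [89.0, -10.0]]
```

Emit:
move_arm --pt "1 0.008 0.012 0 0 0 0" --pt "1 0.01 0.014 -0.05 0 0 0" --pt "1 0.01 0.014 -0.06 0 0 0" --pt "1 -0.23 -0.085 -0.06 0 0 0" --pt "1 -0.23 -0.085 -0.06 0 0 0" --pt "1 -0.23 -0.085 -0.06 0 0 0" --pt "1 -0.23 -0.085 -0.06 0 0 0" --pt "1 -0.23 -0.085 -0.06 0 0 0" --pt "1 -0.23 -0.085 -0.06 0 0 0" --pt "1 -0.23 -0.085 -0.02 0 0 0" --pt "1 -0.23 -0.085 0.002 0 0 0" --pt "1 -0.23 -0.085 0.002 0 0 0"

```text
time_s: 8.18
ee_pos: [0.6297, -0.0545, -0.0257]
tool_rot: [0.048, 0.999, 0.001, -0.003]
ft_force: [-1.3, -0.3, 0.1]
width: 0.0004
```

```bash
python3 -c "
from h import *
zoom('pics/c0.png')"
```

```text
now F mm [ 90.8 -42.5] z -25.7 yaw -0.01 t 8.18 F [-1.3 -0.3  0.1] w 0.0
```

View pics/c0.png

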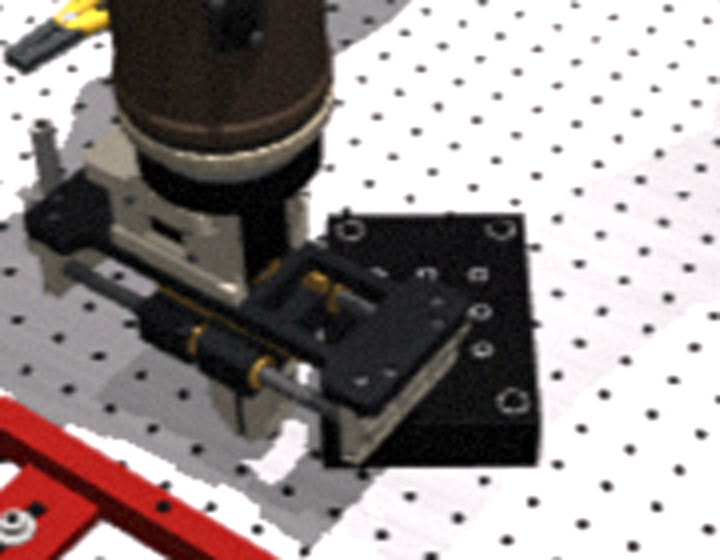

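Emit:
move_arm --pt "1 0.007 0.01 0 0 0 0" --pt "1 0.011 0.016 0 0 0 0" --pt "1 0.015 0.023 0 0 0 0" --pt "1 0.018 0.03 0 0 0 0" --pt "1 0.021 0.037 0 0 0 0" --pt "1 0.024 0.044 0 0 0 0" --pt "1 0.027 0.05 0 0 0 0" --pt "1 0.03 0.056 0 0 0 0" --pt "1 0.034 0.062 0 0 0 0" --pt "1 0.038 0.068 0 0 0 0" --pt "1 0.042 0.073 0 0 0 0"

```text
time_s: 9.15
ee_pos: [0.6081, 0.003, -0.0212]
tool_rot: [0.048, 0.999, 0.001, 0.002]
ft_force: [5.4, -2.2, 3.0]
width: 0.0003
```

```bash
python3 -c "
from h import *
zoom('pics/c1.png')"
```

```text
now F mm [63.9 12.6] z -21.2 yaw -0.02 t 9.15 F [ 5.4 -2.2  3. ] w 0.0
```

View pics/c1.png

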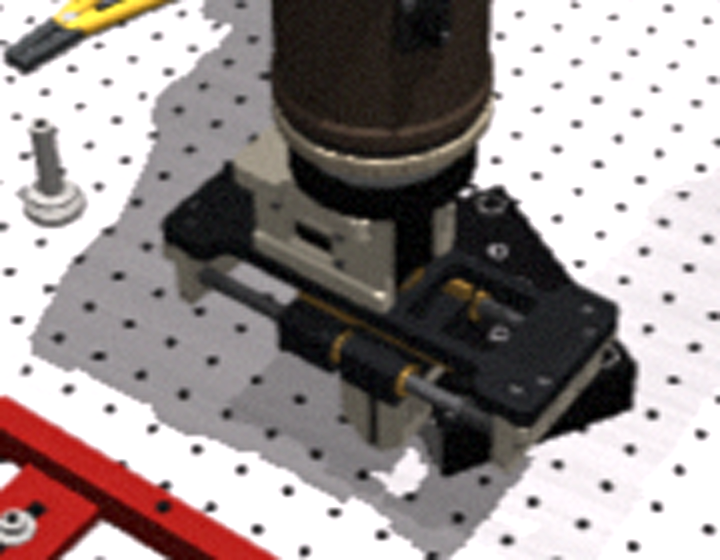

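```bash
python3 -c "
from h import *
pose([(609,352),(491,200),None,None])"
```

```text
theta 61.3 centre [-19.9   4.7] res 1.2
corners FL NL NR FR [[-30.0, 90.0], [-97.0, -33.0], [-10.0, -81.0], [58.0, 42.0]]
```

Emit:
move_arm --pt "1 -0.012 -0.01 0 0 0 0" --pt "1 -0.014 -0.012 -0.05 0 0 0" --pt "1 -0.014 -0.012 -0.06 0 0 0" --pt "1 0.236 -0.02 -0.06 0 0 0" --pt "1 0.236 -0.02 -0.06 0 0 0" --pt "1 0.236 -0.02 -0.06 0 0 0" --pt "1 0.236 -0.02 -0.06 0 0 0" --pt "1 0.236 -0.02 -0.06 0 0 0" --pt "1 0.236 -0.02 -0.06 0 0 0" --pt "1 0.236 -0.02 -0.02 0 0 0" --pt "1 0.236 -0.02 0 0 0 0" --pt "1 0.236 -0.02 0 0 0 0"

```text
time_s: 10.2
ee_pos: [0.4277, 0.0043, -0.0241]
tool_rot: [0.048, 0.999, 0.001, -0.002]
ft_force: [-0.3, -1.0, 0.2]
width: 0.0009
```

```bash
python3 -c "
from h import *
zoom('pics/d0.png')"
```

```text
now F mm [-115.8   -3.3] z -24.1 yaw -0.01 t 10.2 F [-0.3 -1.   0.2] w 0.001
```

View pics/d0.png

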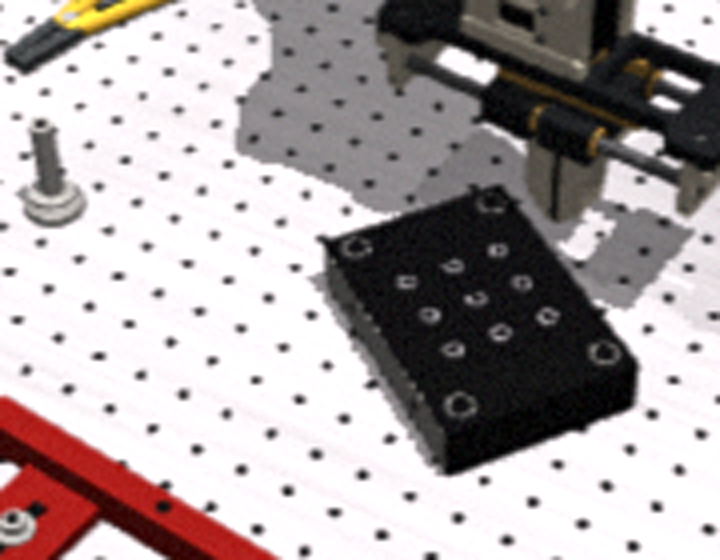

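Emit:
move_arm --pt "1 -0.012 -0.006 -0.001 0 0 0" --pt "1 -0.019 -0.01 -0.001 0 0 0" --pt "1 -0.025 -0.015 -0.001 0 0 0" --pt "1 -0.031 -0.02 -0.001 0 0 0" --pt "1 -0.037 -0.025 -0.001 0 0 0" --pt "1 -0.043 -0.03 -0.001 0 0 0" --pt "1 -0.049 -0.034 -0.001 0 0 0" --pt "1 -0.055 -0.038 -0.001 0 0 0" --pt "1 -0.061 -0.041 -0.001 0 0 0" --pt "1 -0.067 -0.044 -0.001 0 0 0" --pt "1 -0.073 -0.046 -0.001 0 0 0"

```text
time_s: 11.17
ee_pos: [0.4791, -0.0361, -0.0213]
tool_rot: [0.048, 0.999, 0.001, -0.001]
ft_force: [-7.1, -1.1, 4.6]
width: 0.0003
```

```bash
python3 -c "
from h import *
pose([(604,352),(491,202),(356,248),(460,405)])
zoom('pics/d1.png')"
```

```text
theta 61.0 centre [-18.3   4.2] res 0.8
corners FL NL NR FR [[-28.0, 90.0], [-96.0, -33.0], [-9.0, -81.0], [59.0, 41.0]]
now F mm [-60.8 -38.6] z -21.3 yaw -0.07 t 11.17 F [-7.1 -1.1  4.6] w 0.0
```

View pics/d1.png

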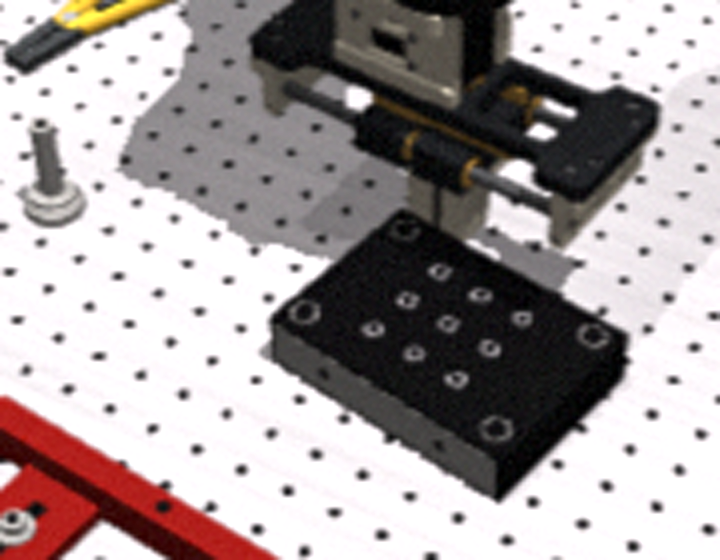

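```bash
python3 -c "
from h import *
pose([(594,335),(405,230),(304,313),(498,430)])"
```

```text
theta 86.1 centre [3.7 3.1] res 0.6
corners FL NL NR FR [[-41.0, 76.0], [-51.0, -63.0], [49.0, -70.0], [58.0, 70.0]]
```

Emit:
move_arm --pt "1 0.02 0 0 0 0 0" --pt "-0.5 0.035 0 0 0 0 0" --pt "-0.5 0.035 0.03 0 0 0 0" --pt "-0.5 0.035 0.06 0 0 0 0" --pt "-0.5 0.035 0.06 0 0 0 0" --pt "-0.5 0.035 0.06 0 0 0 0" --pt "-0.5 0.035 0.06 0 0 0 0" --pt "-0.5 0.035 0.06 0 0 0 0"

```text
time_s: 11.88
ee_pos: [0.4589, 0.0113, -0.0212]
tool_rot: [0.048, 0.999, 0.001, 0.001]
ft_force: [0.5, 0.7, -0.2]
width: 0.042
```

```bash
python3 -c "
from h import *
zoom('pics/e0.png')"
```

```text
now F mm [-85.4   6.6] z -21.2 yaw -0.08 t 11.88 F [ 0.5  0.7 -0.2] w 0.042
```

View pics/e0.png

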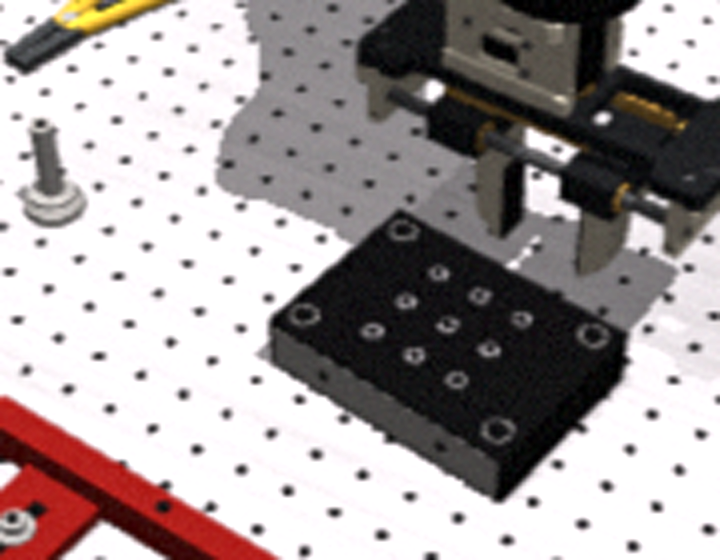

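Emit:
move_arm --pt "-0.5 -0.015 0 0 0 0 0" --pt "-0.5 -0.025 0 0 0 0 0" --pt "-0.5 -0.031 0 0 0 0 0" --pt "-0.5 -0.037 0 0 0 0 0" --pt "-0.5 -0.043 0 0 0 0 0" --pt "-0.5 -0.049 0 0 0 0 0" --pt "-0.5 -0.055 0 0 0 0 0" --pt "-0.5 -0.061 0 0 0 0 0" --pt "-0.5 -0.067 0 0 0 0 0" --pt "-0.5 -0.073 0 0 0 0 0" --pt "-0.5 -0.079 0 0 0 0 0"

```text
time_s: 12.85
ee_pos: [0.5134, 0.0065, -0.0222]
tool_rot: [0.048, 0.999, 0.001, -0.003]
ft_force: [-9.0, 1.3, 6.3]
width: 0.0691
```

```bash
python3 -c "
from h import *
pose([(592,335),(404,230),(304,314),(498,430)])
zoom('pics/e1.png')"
```

```text
theta 86.3 centre [4.1 2.9] res 0.5
corners FL NL NR FR [[-41.0, 76.0], [-50.0, -64.0], [50.0, -70.0], [58.0, 70.0]]
now F mm [-30.7   7.1] z -22.2 yaw -0.0 t 12.85 F [-9.   1.3  6.3] w 0.069
```

View pics/e1.png

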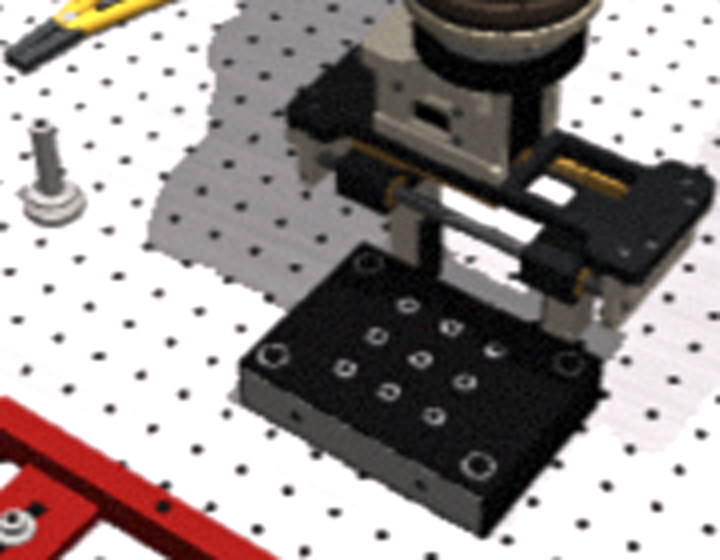

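```bash
python3 -c "
from h import *
pose([(568,362),(369,262),(272,355),(479,466)])"
```

```text
theta 90.0 centre [29.5  4.9] res 0.7
corners FL NL NR FR [[-21.0, 75.0], [-20.0, -65.0], [80.0, -65.0], [79.0, 75.0]]
```

Emit:
move_arm --pt "-0.5 -0.007 0 0 0 0 0" --pt "-0.5 -0.014 0 0 0 0 0" --pt "-0.5 -0.021 0 0 0 0 0" --pt "-0.5 -0.028 0 0 0 0 0" --pt "-0.5 -0.035 0 0 0 0 0" --pt "-0.5 -0.042 0 0 0 0 0" --pt "-0.5 -0.049 0 0 0 0 0" --pt "-0.5 -0.056 0 0 0 0 0" --pt "-0.5 -0.063 0 0 0 0 0" --pt "-0.5 -0.07 0 0 0 0 0" --pt "-0.5 -0.075 0 0 0 0 0" --pt "-0.5 -0.08 0 0 0 0 0"

```text
time_s: 13.9
ee_pos: [0.5741, 0.0009, -0.0222]
tool_rot: [0.048, 0.999, 0.001, -0.003]
ft_force: [-9.6, 1.0, 5.6]
width: 0.0691
```

```bash
python3 -c "
from h import *
zoom('pics/e2.png')"
```

```text
now F mm [30.2  7.3] z -22.2 yaw -0.01 t 13.9 F [-9.6  1.   5.6] w 0.069
```

View pics/e2.png

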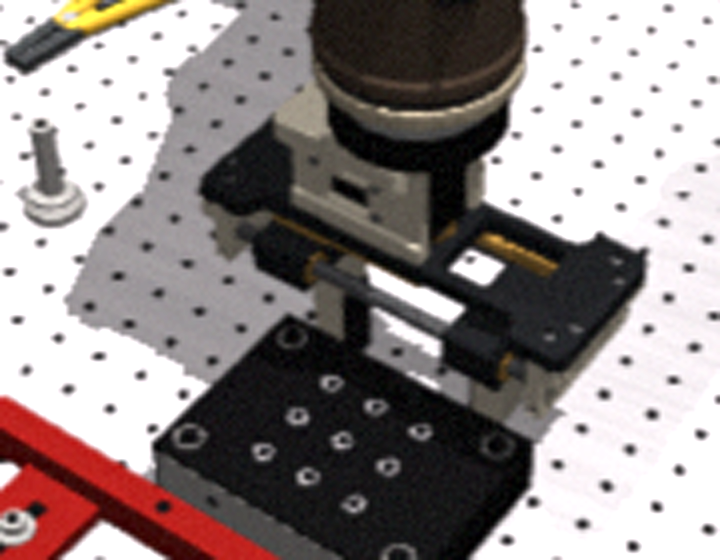

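Emit:
move_arm --pt "-0.5 -0.003 0 0 0 0 0" --pt "-0.5 -0.006 0 0 0 0 0" --pt "-0.5 -0.009 0 0 0 0 0" --pt "-0.5 -0.012 0 0 0 0 0" --pt "-0.5 -0.014 0 0 0 0 0"

```text
time_s: 14.37
ee_pos: [0.5848, -0.0001, -0.0222]
tool_rot: [0.048, 0.999, 0.001, -0.002]
ft_force: [-7.8, 0.5, 3.1]
width: 0.0689
```

Emit:
move_arm --pt "-0.5 -0.0015 0 0 0 0 0" --pt "-0.5 -0.003 0 0 0 0 0"

```text
time_s: 14.53
ee_pos: [0.5861, -0.0002, -0.0222]
tool_rot: [0.048, 0.999, 0.001, -0.003]
ft_force: [-13.1, 1.3, 9.6]
width: 0.0689
```

```bash
python3 -c "
from h import *
zoom('pics/e3.png',(300,270))"
```

```text
now F mm [42.3  7.3] z -22.2 yaw -0.01 t 14.53 F [-13.1   1.3   9.6] w 0.069
```

View pics/e3.png

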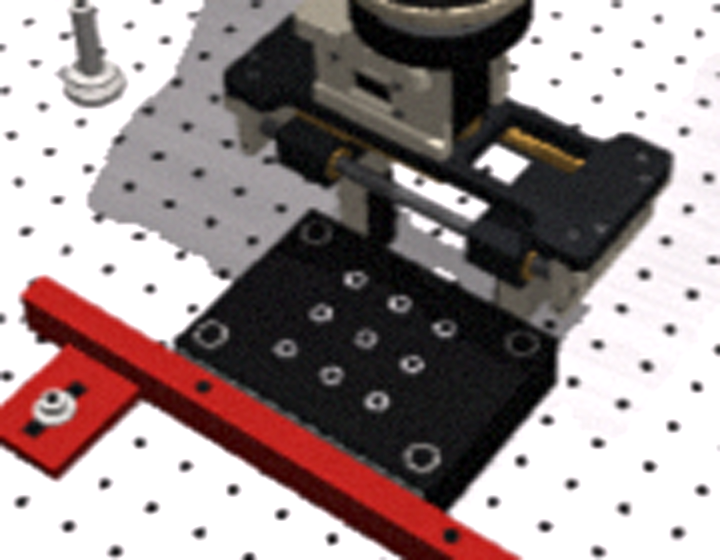

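Emit:
move_arm --pt "-0.5 -0.0015 0 0 0 0 0" --pt "-0.5 -0.003 0 0 0 0 0" --pt "-0.5 -0.003 0 0 0 0 0"

```text
time_s: 14.83
ee_pos: [0.586, -0.0002, -0.0224]
tool_rot: [0.048, 0.999, 0.001, -0.005]
ft_force: [-17.7, 1.7, 12.5]
width: 0.069
```

Emit:
move_arm --pt "-0.5 -0.002 0 0 0 0 0" --pt "-0.5 -0.003 0 0 0 0 0" --pt "-0.5 0.01 0 0 0 0 0" --pt "-0.5 0.05 0 0 0 0 0" --pt "-0.5 0.1 0 0 0 0 0" --pt "-0.5 0.1 0 -0.05 0 0 0" --pt "-0.5 0.1 0 -0.15 0 0 0" --pt "-0.5 0.1 0.1 -0.2 0 0 0" --pt "-0.5 0.1 0.25 -0.2 0 0 0" --pt "-0.5 0.1 0.25 -0.2 0 0 0" --pt "-0.5 0.1 0.25 -0.2 0 0 0" --pt "-0.5 0.1 0.25 -0.2 0 0 0"

```text
time_s: 15.83
ee_pos: [0.5355, 0.1958, 0.13]
tool_rot: [0.048, 0.999, 0.001, 0.001]
ft_force: [1.2, -0.6, -1.3]
width: 0.0688
```

```bash
python3 -c "
from h import *
zoom('pics/f0.png',(300,270))
im=manip.read_camera('top');cv2.imwrite('pics/topf.png',im)
cv2.imwrite('pics/topfz.png',cv2.convertScaleAbs(cv2.resize(im[130:290,150:450],None,fx=2.6,fy=2.6,interpolation=cv2.INTER_CUBIC),alpha=1.8))"
```

```text
now F mm [-26.8 197.6] z 130.0 yaw 0.02 t 15.83 F [ 1.2 -0.6 -1.3] w 0.069
```

View pics/f0.png

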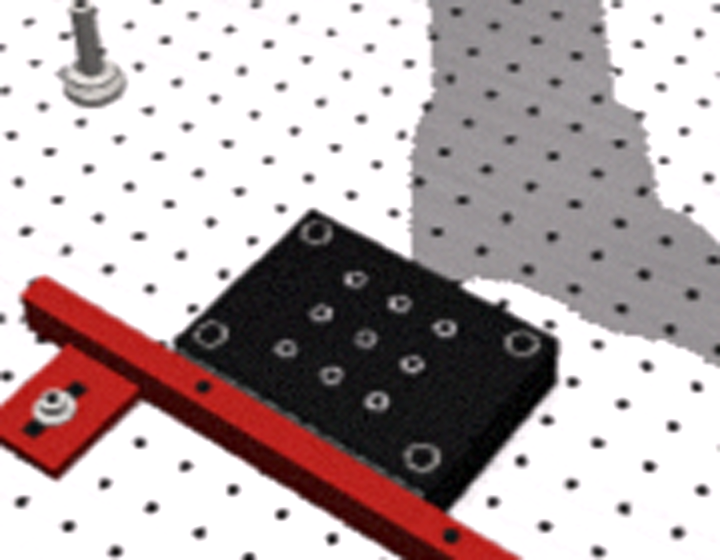

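View pics/topfz.png

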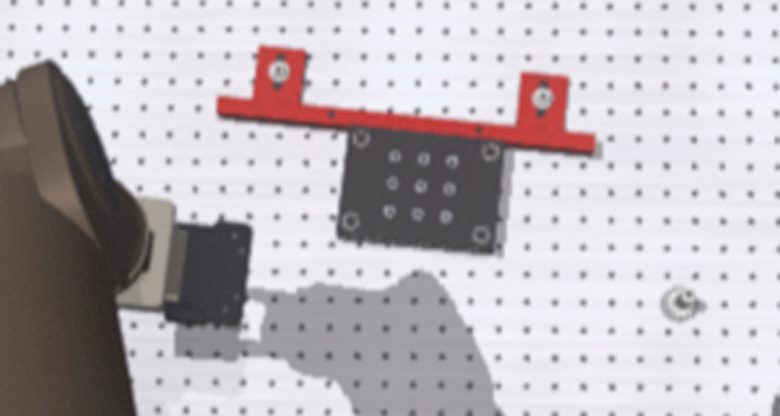

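```bash
python3 -c "
from h import *
im=cv2.imread('pics/topf.png')
p,f=fitblock(im,[*(P0+.102*fx+.006*fy),-.0957]); print(p,f,'F',toF(p)*1000,'angle rel fence deg',np.degrees(p[2]-FA))
q0=np.array([.6975,.0095]); d=p[:2]-q0; print('fence frame mm',(d@fx*1000,d@fy*1000))
# black near edge & red/black boundary slopes at z=.032 / .025
w=warp(im,'top',.032,.52,.72,-.09,.09).max(2)
pts=[]
for col in range(70,290):
    c=w[:,col].astype(float); k=np.nonzero(c<62)[0]; pts.append([col,k.max()]) if len(k) else 0
pts=np.array(pts);k=np.polyfit(pts[:,0],pts[:,1],1);print('near edge slope',k[0],'fence .0961')
x=pose([((zx[0]),(zx[1])) for zx in [(522-40,343+120),(317-40,232+120),(211-40,333+120),(422-40,457+120)]])
a=cv2.imread('pics/scene0.png');b=cv2.imread('pics/f0_raw.png')
for n,(u,v) in dict(obj=(507,296),post=(232,213),posi=(462,347),strip=(250,170)).items():
  t=a[v-22:v+22,u-22:u+22]; s=b[v-32:v+32,u-32:u+32]; r=cv2.matchTemplate(s,t,cv2.TM_CCOEFF_NORMED); _,m,_,l=cv2.minMaxLoc(r); print(n,m,np.array(l)-10)
"
```

```text
[ 0.64723252 -0.00661343 -0.09110058] 232.9680214931306 F [103.75445246   6.8319873 ] angle rel fence deg 0.26352744766791497
fence frame mm (np.float64(-48.497764856828354), np.float64(-20.842953030147346))
near edge slope -0.015524362824927578 fence .0961
theta 89.8 centre [102.5   5.3] res 0.4
corners FL NL NR FR [[53.0, 76.0], [52.0, -64.0], [152.0, -65.0], [153.0, 75.0]]
obj 0.991302490234375 [0 0]
post 0.9980270862579346 [0 0]
posi 0.9992182850837708 [0 0]
strip 0.9989650845527649 [0 0]
```

```bash
python3 -c "
from cell import manip
print(manip.finish_job())"
```

```text
the job is handed in; nothing more can be done
None
```

I turned the block about 90° on the spot and slid it flat against the fence, and the job is handed in. It took about 16 s of robot time; no verdict came back.

**Turning:** I used four pushes with the shut fingertips on alternate corners. At the looks between pushes, the block's middle was at most about 21 mm from where it started. It ended about 5 mm away, 4° off parallel and still well clear of the fence.

**Sliding:** I pushed the near long side with two spread fingertips, which squared the block. I kept going until the tool stopped and the force rose from about 10 N to 22 N, then backed the arm off so it touched nothing.

**Last checks:**
- **Angle:** the block is within about 0.3° of the fence. The top camera gave 0.26° and the bolt holes in the scene camera gave 0.2°.
- **Position:** the block's middle is about −48.5 mm from the fence face (the target is −50 mm) and about 21 mm along from the fence's middle.
- **Bystanders:** all four show no pixel shift in the scene picture.

**What disagreed:**
- **Fingertip height:** in the pictures the fingertips sit about 36 mm above the reported tool point, so my first push passed over the block without touching it. I lowered the tool to match the pictures.
- **Edge check:** a separate check of the block's near-edge slope gave a reading inconsistent with the other two angles. I put this down to table holes and shadow, and discarded it.

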